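# Lay the doming block on the hammering board

## Robot

A 6-joint arm with a two-finger parallel gripper is mounted at the origin on the work surface. World frame = base frame: x ahead of the robot, y to its left, z up, the work surface at z = 0. Lengths are in m, angles in rad, forces in N, time in s.
With the tool pointing down it reaches from about 0.425 to 0.95 m from the base axis. Payload 3.5 kg.
Tool frame: the origin (TCP) lies on the centre line of the jaws, within the pads' length; the fingertips stand 11 mm ahead of it and the grasp point (between the pads) lies 8 mm behind it; y points along the fingers, x is the direction in which the jaws open and shut, and the axes are right-handed (so a half turn about y gives the same grasp; the last joint's range is limited). The gripper opens to 85 mm and grips with 20 to 120 N. Pads are 22 mm wide; open, the fingers measure 114 mm over their backs; the gripper's body (76 mm by 85 mm) begins 54 mm behind the grasp point. The pads swing forward as they close: fully open they stand 13 mm farther back than shut.
Start: joints at [-1.446, 0.286, 1.577, -0, 1.279, -0.15], TCP at [0.183, -0.65, 0.242] pointing down, gripper open.
Joint ranges: [-2.77, 2.77], [-0.9, 2.22], [0.21, 2.48], [-1.53, 4.67], [0.24, 2.81], [-2.84, 2.84]. Speed limits (rad/s): [2.79, 2.79, 3.14, 3.14, 3.14, 3.14].

## Interface

Orientations are given as a unit quaternion [x, y, z, w].
In Python, from plant import get_state, read_camera, sign_off gives the robot as it stands.
- The arm moves only by the shell command python3 -m inch 'ROWS' [FORCE]. ROWS is JSON, a list of rows, each an object of numbers: "ax", "ay", "az": the turn, a rotation vector about the tool's x, y, z in rad; "x", "y", "z": the shift along the tool's x, y, z in mm; "hand": the closure, from -1 (fully open) to 1 (shut). In form: [{"ax": .., "ay": .., "az": .., "x": .., "y": .., "z": .., "hand": ..}, ...]. A call has 1 to 5 rows; each row shifts and turns the commanded pose from where the row before left it, along the tool's axes as they then stand; what a row does not reach is not made up. A row lasts 1/12 s, in which the tool goes at most 41.7 mm and 7.16 degrees, less where a joint would pass 70% of its speed; a pose out of reach is approached as far as the arm can. A call with a gripper value outside its range is refused whole. The fingers move at their own pace and stop on an object; FORCE is the grip in N (left out, the last holds). Time passes only in rows, so rows that do not move let the fingers close. It gives the time, the measured TCP pose, the force and the opening at its end, in the units of the state.
- get_state(): the state, without advancing time (a new reading comes with each control period).
- read_camera(name): name is "scene" or "top"; returns a dict with "img" (400x640x3 uint8, red, green, blue), "fov_y" (degrees; the focal length in pixels is half the picture's height over the tangent of half this angle, whatever the lens; pixels are square), "cx", "cy" (the principal point, pixels), "T" (4x4, takes a point from camera to world coordinates). Camera axes: x right, y down, z forward; pixel columns grow to the right and rows downward; lengths in m; the calibration is good to about 2 mm. A picture is of the moment at which its call begins. There is no depth.
- sign_off(): hands the job in, once; it reports no verdict.
The state is a dict: "time": time; "qpos": joint angles; "dq": joint speeds; "joint_efforts": joint torques, N m; "eef_pos": TCP position; "tcp_rot": TCP orientation; "contact_force": force on the tool from outside, world axes, zero at the start; "wrist_torque": the same for the moment, N m; "opening": opening from 0.0 (shut) to 1.0 (fully open).
Only numpy, scipy, OpenCV 4.12 (cv2) and the standard library are available. Lean on these libraries where they do the work, as an engineer would, in place of code of your own. Each camera call takes 0.05 s, during which the arm holds its last target. There are 200 camera calls.

## Task

The wooden doming block stands on the table with its hollows facing sideways, away from the hammering board. Slide it, still standing, square up against the edge of the board, then push it over near its top so that it tips across that edge and lies on the rubber with the hollows up. Last, push it along the rubber until it lies wholly on the board with its end square against the fence, and press it home there for a moment with about 20 N, never pushing harder than 25 N at any time, and leave the tools and boxes around it alone.

Things in the scene. Friction and masses are not known exactly. Their poses are not given: they have to be found in the camera images.
- block: Doming block: solid beech, 76 mm thick (its x), 92 wide (y), 112 tall (z) as it stands, 0.4 to 0.7 kg. Origin: centre of the underside it starts on; z up. Four round hollows in its -x face (treat that face as flat, its top 18 mm is plain wood), which looks away from the board, within 20 degrees. Friction 0.45 to 0.75: pushed at above about half its height, it tips on the spot instead of sliding.
- block_head (a point): Centre of the block's top end as it stands, 112 mm above the origin along the block's z: the end that must finally touch the fence.
- block_toe (a point): Middle of the block's lower front edge (38 mm from the origin along its +x, at the underside), which goes against the board's low edge.
- board: Hammering board, fixed; rubber-faced top 10 mm above the table, 170 mm deep (its x), 190 wide (y). Origin: centre of its underside. Low edge, the stop for tipping, at x = -85 mm. Opposite it the wooden fence, inner face at x = +65 mm, 20 thick, top 36 mm above the table. All pushing goes along its +x. It sits on tacky feet and creeps if pushed hard, even through the block: stay under 25 N.
- hammer: Chasing hammer lying on its side, about 200 mm long along its x, 28 mm high, origin on the table under its middle. Bystander.
- bead_box: Closed clear box of beads, 64 x 64 x 48 mm high, origin at the centre of its underside. Bystander.
- spool: Thread spool standing on end, 42 mm across, 52 mm high, origin at the centre of its underside. Bystander.
- pliers: Flat-nose pliers lying flat, 134 mm long along its x, 50 mm wide, 14 mm high, origin on the table under the middle. Bystander.
There are look-alikes about, which are no part of the job. Of the things that look like the block, the larger one is meant.

How it is judged:
On the way, in this order (a step that is already met when the one before it is completed fails the run):
1. the block, still upright, stands with its foot square against the board's edge (x of block_toe in the frame of board above -0.091 m and angle between the x axis of block and the x axis of board, either way round below 0.1 rad and angle between block's own z axis and vertical below 0.12 rad), for 0.2 s.
2. the block lies on the rubber with its hollows up (angle between block's own x axis and vertical above 3.08 rad and x of block_head in the frame of board above -0.02 m and height (world z) of block between 0.04 and 0.056 m), for 0.2 s.
3. the block is pressed home against the fence with 15 to 25 N (x of block_head in the frame of board above 0.0625 m and angle between block's own x axis and vertical above 3.08 rad and contact force between the fingers and block above 15 N), for 0.2 s.
At the end, for the whole second after the job is handed in: The block lies flat on the rubber with its hollows up, its top end against the fence (gap under 2.5 mm, square within 2.3 degrees), not sticking out past the board's sides, at rest and let go (angle between block's own x axis and vertical above 3.08 rad and x of block_head in the frame of board between 0.0625 and 0.068 m and angle between the z axis of block and the x axis of board, either way round below 0.04 rad and y of block in the frame of board between -0.049 and 0.049 m and height (world z) of block between 0.044 and 0.052 m and linear speed of block below 0.01 m/s); the robot touches nothing.
It fails at once if the block pushed with more than 25 N (contact force between any of the arm, the fingers and block above 25 N).
It fails at once if the board pushed at by the robot with more than 25 N (contact force between any of the arm, the fingers and board above 25 N).
It fails at once if a tool or box beside the work moved by more than 15 mm (distance of any of hammer, bead_box, spool, pliers from where it was at the start of the episode above 0.015 m).
It also fails if it takes over 72 s, if anything falls off the work surface, if the arm or the gripper's body presses on something with over 40 N, if the wrist force passes 120 N, or if a joint passes its speed limit or range.

## Working session

There is one attempt and no reset: what is moved stays moved. The work goes in short steps, Python scripts to look and compute and a shell command to move; the robot and the scene stay as the last step left them, time stands still between calls to the robot, and variables do not carry over. Pictures are saved under pics/ and viewed, about 8 in all and at most 12, crops included, and the job is handed in when it is done.

```bash
ls; mkdir -p pics; cat > h.py <<'E'
import numpy as np,cv2
from plant import get_state,read_camera
def K(c):
    f=c["img"].shape[0]/2/np.tan(np.radians(c["fov_y"])/2); return f,c["cx"],c["cy"]
def ray(c,u,v,z):
    f,cx,cy=K(c);T=np.array(c["T"]);d=T[:3,:3]@np.array([(u-cx)/f,(v-cy)/f,1]);o=T[:3,3]
    return o+d*(z-o[2])/d[2]
def proj(c,P):
    f,cx,cy=K(c);T=np.array(c["T"]);p=(np.atleast_2d(P)-T[:3,3])@T[:3,:3]
    return np.c_[f*p[:,0]/p[:,2]+cx,f*p[:,1]/p[:,2]+cy]
E
python3 - <<'E'
from h import *
import pickle
for n in("scene","top"):
    c=read_camera(n);pickle.dump(c,open(n+"0.pkl","wb"))
    cv2.imwrite(f"pics/{n}0.png",c["img"][:,:,::-1]);print(n,K(c),c["fov_y"],np.round(c["T"],3).tolist())
s=get_state();print(s)
E
```

```text
pics
scene (np.float64(508.4752841416552), 317.19325594603737, 196.40639114408762) 42.94268230727494 [[0.549, 0.549, -0.629, 1.212], [0.835, -0.35, 0.424, -0.356], [0.012, -0.759, -0.652, 0.741], [0.0, 0.0, 0.0, 1.0]]
top (np.float64(364.63720211775933), 316.3680488447152, 198.49903061234804) 57.488689823284815 [[0.016, -0.996, 0.09, 0.547], [-1.0, -0.016, 0.003, 0.061], [-0.002, -0.09, -0.996, 0.727], [0.0, 0.0, 0.0, 1.0]]
{'time': 0.1, 'qpos': array([-1.44603062e+00,  2.87123592e-01,  1.57802946e+00, -1.66183624e-05,
        1.27858385e+00, -1.50010796e-01]), 'dq': array([-0.00027103, -0.00208316, -0.00299804,  0.00136035,  0.00062718,
        0.0012261 ]), 'joint_efforts': array([ 7.39470925e-04, -4.07296300e+01, -2.93699276e+01, -1.56587103e-04,
        3.39749706e-03,  3.32050845e-06]), 'eef_pos': array([ 0.18309549, -0.64910469,  0.24105506]), 'tcp_rot': array([-0.5632286 ,  0.42734199, -0.42627543,  0.56430632]), 'contact_force': array([-0.46192832,  0.08898435,  0.3117675 ]), 'wrist_torque': array([ 0.03295433, -0.00027531,  0.02479552]), 'opening': 1.001286421761634}
```

View pics/scene0.png

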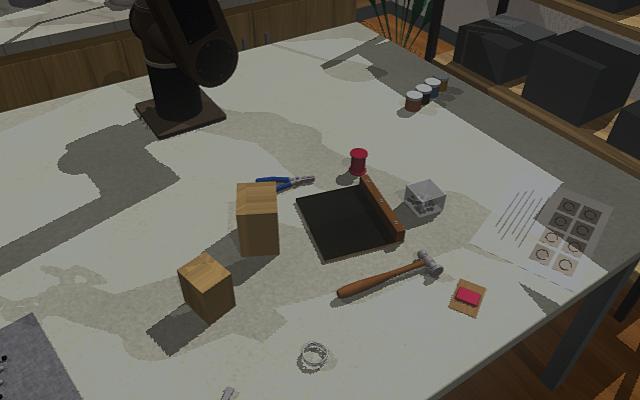

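View pics/top0.png

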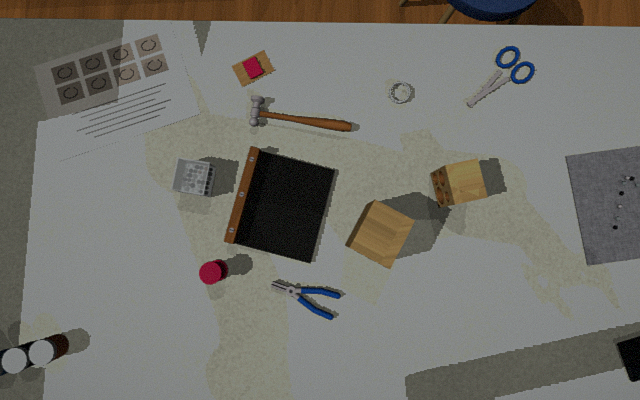

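Scene: the big block is at (258,220) and the smaller look-alike at (207,287). The board is at (350,220), with its fence on the right. Top view: board corners are near (250,148), (336,170), (312,262), (226,242), with the fence on the left. The block top is at (380,235), and the look-alike at (460,183). I'll enlarge the work area.

```bash
python3 - <<'E'
from h import *
import pickle
c=pickle.load(open("top0.pkl","rb"))["img"][:,:,::-1]
a=c[135:285,215:425];a=np.clip(a.astype(float)*1.6,0,255).astype(np.uint8);cv2.imwrite("pics/top0c.png",cv2.resize(a,(798,570),interpolation=cv2.INTER_CUBIC))
c=pickle.load(open("scene0.pkl","rb"))["img"][:,:,::-1]
a=c[160:310,220:420];a=np.clip(a.astype(float)*1.6,0,255).astype(np.uint8);cv2.imwrite("pics/scene0c.png",cv2.resize(a,(800,600),interpolation=cv2.INTER_CUBIC))
E
```

```text
(no output)
```

View pics/top0c.png

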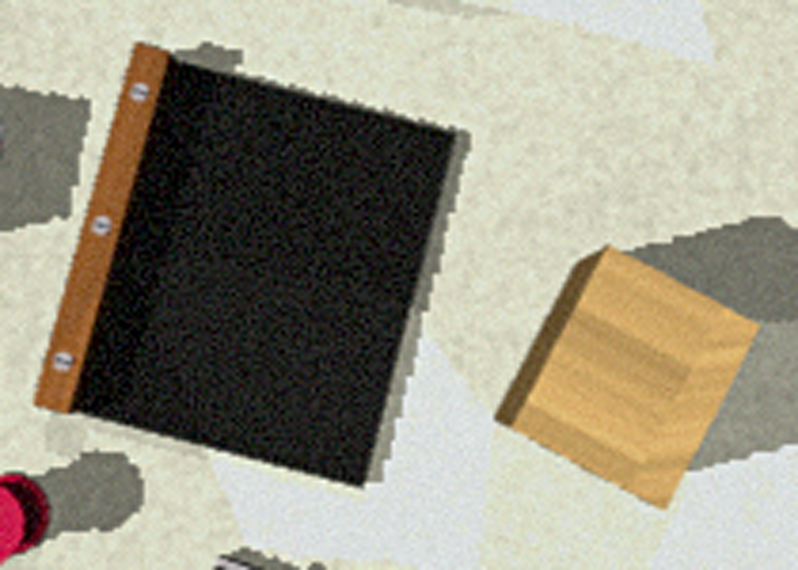

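View pics/scene0c.png

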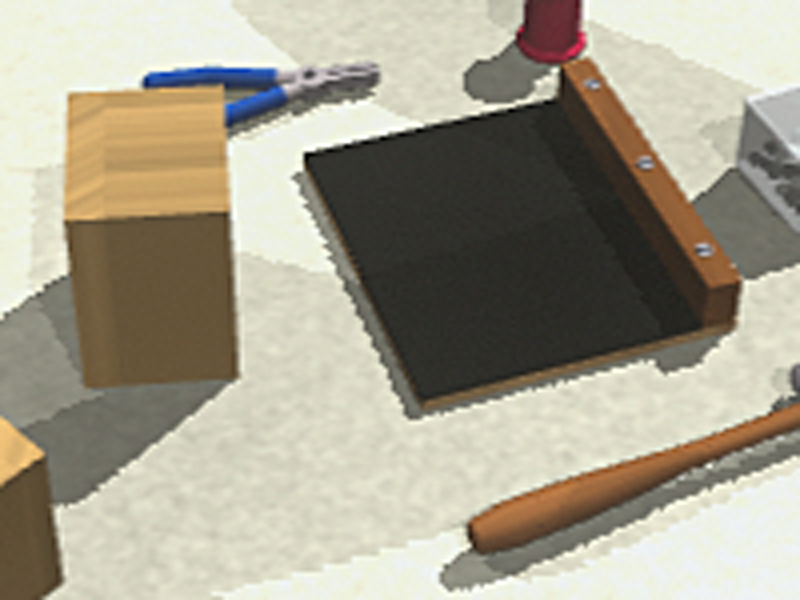

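Measured from the crops: board rubber corners in the top crop are (457,133) and (363,487). Block top corners there are (608,247), (760,325), (665,508) and about (518,408). I'll fit both poses from the two views.

```bash
cat > fit.py <<'E'
from h import *
import pickle
from scipy.optimize import least_squares
def W(p,L):
    c,s=np.cos(p[2]),np.sin(p[2]);L=np.array(L,float)/1000
    return np.c_[p[0]+c*L[:,0]-s*L[:,1],p[1]+s*L[:,0]+c*L[:,1],L[:,2]]
def fit(obs,p0):  # obs: list of (cam,local pts,pix)
    r=lambda p:np.concatenate([(proj(c,W(p,L))-px).ravel() for c,L,px in obs])
    s=least_squares(r,p0,loss="soft_l1");return s.x,r(s.x).reshape(-1,2)
E
cat > a.py <<'E'
from fit import *
t=pickle.load(open("top0.pkl","rb"));s=pickle.load(open("scene0.pkl","rb"))
tp=lambda a:np.array(a)/3.8+[215,135]-.4
sp=lambda a:np.array(a)/4+[220,160]-.4
# board x ~ +y world; board +y ~ -x world
B=[(t,[(-85,95,10),(-85,-95,10),(85,-95,36),(85,95,36)],tp([(363,487),(457,133),(138,42),(36,404)])),
   (s,[(-85,95,10),(-85,-95,10),(85,-95,36),(65,-95,36),(65,95,36)],sp([(305,155),(422,402),(740,280),(706,290),(565,66)]))]
K_=[(t,[(38,-46,112),(-38,-46,112),(-38,46,112),(38,-46,0),(38,46,0)],tp([(608,247),(760,325),(665,508),(575,268),(495,420)])),
   (s,[(-38,46,112),(38,46,112),(38,-46,112),(-38,-46,112),(-38,-46,0),(38,-46,0)],sp([(70,94),(222,86),(230,211),(66,220),(87,387),(238,378)]))]
def both(O,p0):
    for o in (O,O[:1],O[1:]):
        p,r=fit(o,p0);print(np.round(p,4),np.degrees(p[2]).round(2));
    p,r=fit(O,p0);print(np.round(r,1).tolist());return p
b=both(B,[.55,.15,1.4]);k=both(K_,[.5,-.05,1.1])
R=np.array([[np.cos(b[2]),np.sin(b[2])],[-np.sin(b[2]),np.cos(b[2])]])
print("block in board",R@(k[:2]-b[:2])*1000,np.degrees(k[2]-b[2]))
from scipy.spatial.transform import Rotation as Ro
print(Ro.from_quat(get_state()["tcp_rot"]).as_matrix().round(3))
E
python3 a.py
```

```text
[0.5977 0.1332 1.3288] 76.14
[0.5973 0.1317 1.3293] 76.17
[0.5982 0.1354 1.3199] 75.62
[[-0.1, 0.1], [-0.3, -0.2], [-1.1, -0.8], [-1.6, -0.2], [-1.4, 0.3], [-0.9, -0.3], [0.4, 0.7], [-0.2, 0.4], [-2.6, -0.3]]
[ 0.544  -0.0468  1.0974] 62.88
[ 0.5438 -0.0486  1.1001] 63.03
[ 0.5439 -0.0447  1.0872] 62.29
[[-1.1, -0.5], [-0.9, 0.1], [-0.7, 0.9], [-1.0, -1.1], [-1.3, -0.1], [-1.6, 0.3], [-0.6, -0.0], [-0.4, 0.2], [-1.2, 0.6], [-1.2, 0.9], [-0.1, 0.3]]
block in board [-187.63531538    9.04717759] -13.260374422963919
[[ 0.271 -0.     0.962]
 [-0.962  0.002  0.271]
 [-0.002 -1.     0.   ]]
```

```bash
cat > go.py <<'E'
import sys
from h import *
from scipy.spatial.transform import Rotation as R
# usage: go.py bx by z(mm, board frame; TCP) tilt
b=np.array([.5977,.1332,1.3288]);c,s=np.cos(b[2]),np.sin(b[2])
bx=np.array([c,s,0]);by=np.array([-s,c,0]);ez=np.array([0,0,1.])
def rep():
    st=get_state();p=st["eef_pos"]-[b[0],b[1],0];M=R.from_quat(st["tcp_rot"]).as_matrix()
    f=st["contact_force"]
    print("t%.2f board-frame TCP mm %s  F(bx,by,z) %s open %.2f"%(st["time"],np.round([p@bx*1e3,p@by*1e3,p[2]*1e3],1),np.round([f@bx,f@by,f[2]],1),st["opening"]))
    return st,M
if __name__=="__main__":
    st,M=rep()
    if len(sys.argv)>1:
        x,y,z,tau=map(float,sys.argv[1:5])
        ty=bx*np.sin(tau)-ez*np.cos(tau);tz=bx*np.cos(tau)+ez*np.sin(tau)
        G=np.c_[np.cross(ty,tz),ty,tz]
        tgt=np.array([b[0],b[1],z/1e3])+bx*x/1e3+by*y/1e3
        d=tgt-st["eef_pos"]
        print("rotvec tool",np.round(R.from_matrix(M.T@G).as_rotvec(),3),"shift now",np.round(M.T@d*1e3,1),"shift in goal axes",np.round(G.T@d*1e3,1))
        print("q",st["qpos"].round(2))
E
python3 go.py -275 13 150 0.65
```

```text
t0.10 board-frame TCP mm [-858.9  215.1  241.1]  F(bx,by,z) [-0.   0.5  0.3] open 1.00
rotvec tool [ 0.586 -1.016  0.34 ] shift now [-407.6   92.1  464.1] shift in goal axes [202.1 425.8 409.7]
q [-1.45  0.29  1.58 -0.    1.28 -0.15]
```

```bash

python3 -m inch '[{"ax":0.049,"ay":-0.085,"az":0.028,"hand":-0.1},{"ax":0.049,"ay":-0.085,"az":0.028,"hand":-0.1},{"ax":0.049,"ay":-0.085,"az":0.028,"hand":-0.1},{"ax":0.049,"ay":-0.085,"az":0.028,"hand":-0.1}]'
python3 -m inch '[{"ax":0.049,"ay":-0.085,"az":0.028,"hand":-0.1},{"ax":0.049,"ay":-0.085,"az":0.028,"hand":-0.1},{"ax":0.049,"ay":-0.085,"az":0.028,"hand":-0.1},{"ax":0.049,"ay":-0.085,"az":0.028,"hand":-0.1}]'
python3 -m inch '[{"ax":0.049,"ay":-0.085,"az":0.028,"hand":-0.1},{"ax":0.049,"ay":-0.085,"az":0.028,"hand":-0.1},{"ax":0.049,"ay":-0.085,"az":0.028,"hand":-0.1},{"ax":0.049,"ay":-0.085,"az":0.028,"hand":-0.1}]'
python3 go.py -275 13 150 0.65
```

```text
t0.10 board-frame TCP mm [-858.9  215.1  241.1]  F(bx,by,z) [-0.   0.5  0.3] open 1.00
rotvec tool [ 0.586 -1.016  0.34 ] shift now [-407.6   92.1  464.1] shift in goal axes [202.1 425.8 409.7]
q [-1.45  0.29  1.58 -0.    1.28 -0.15]validation failed for argument at $[0]...
validation failed for argument at $[0]...
validation failed for argument at $[0]...
```

```bash

python3 -m inch '[{"ax":0.049,"ay":-0.085,"az":0.028,"x":0,"y":0,"z":0,"hand":-0.1},{"ax":0.049,"ay":-0.085,"az":0.028,"x":0,"y":0,"z":0,"hand":-0.1},{"ax":0.049,"ay":-0.085,"az":0.028,"x":0,"y":0,"z":0,"hand":-0.1},{"ax":0.049,"ay":-0.085,"az":0.028,"x":0,"y":0,"z":0,"hand":-0.1}]' && python3 -m inch '[{"ax":0.049,"ay":-0.085,"az":0.028,"x":0,"y":0,"z":0,"hand":-0.1},{"ax":0.049,"ay":-0.085,"az":0.028,"x":0,"y":0,"z":0,"hand":-0.1},{"ax":0.049,"ay":-0.085,"az":0.028,"x":0,"y":0,"z":0,"hand":-0.1},{"ax":0.049,"ay":-0.085,"az":0.028,"x":0,"y":0,"z":0,"hand":-0.1}]'
python3 go.py -275 13 150 0.65
```

```text
time: 0.43
eef_pos: [0.1831, -0.6493, 0.2419]
tcp_rot: [-0.545, 0.311, -0.332, 0.704]
contact_force: [0.0, -0.3, -0.6]
opening: 0.553
time: 0.77
eef_pos: [0.1829, -0.6495, 0.2417]
tcp_rot: [-0.504, 0.184, -0.224, 0.814]
contact_force: [-1.5, -0.8, 0.3]
opening: 0.552
t0.77 board-frame TCP mm [-859.3  215.2  241.7]  F(bx,by,z) [-1.1  1.2  0.3] open 0.55
rotvec tool [ 0.195 -0.331  0.115] shift now [  1.2 346.7 520.1] shift in goal axes [202.2 426.6 409.6]
q [-1.52  0.48  1.37  0.2   1.69 -0.93]
```

```bash

python3 -m inch '[{"ax":0.049,"ay":-0.083,"az":0.029,"x":0,"y":0,"z":0,"hand":-0.1},{"ax":0.049,"ay":-0.083,"az":0.029,"x":0,"y":0,"z":0,"hand":-0.1},{"ax":0.049,"ay":-0.083,"az":0.029,"x":0,"y":0,"z":0,"hand":-0.1},{"ax":0.049,"ay":-0.083,"az":0.029,"x":0,"y":0,"z":0,"hand":-0.1},{"ax":0,"ay":0,"az":0,"x":0,"y":0,"z":0,"hand":-0.1}]'
python3 -m inch '[{"ax":0,"ay":0,"az":0,"x":12.6,"y":26.7,"z":25.6,"hand":-0.1},{"ax":0,"ay":0,"az":0,"x":12.6,"y":26.7,"z":25.6,"hand":-0.1},{"ax":0,"ay":0,"az":0,"x":12.6,"y":26.7,"z":25.6,"hand":-0.1},{"ax":0,"ay":0,"az":0,"x":12.6,"y":26.7,"z":25.6,"hand":-0.1},{"ax":0,"ay":0,"az":0,"x":12.6,"y":26.7,"z":25.6,"hand":-0.1}]'
python3 go.py -275 13 150 0.65
python3 -m inch '[{"ax":0,"ay":0,"az":0,"x":12.6,"y":26.7,"z":25.6,"hand":-0.1},{"ax":0,"ay":0,"az":0,"x":12.6,"y":26.7,"z":25.6,"hand":-0.1},{"ax":0,"ay":0,"az":0,"x":12.6,"y":26.7,"z":25.6,"hand":-0.1},{"ax":0,"ay":0,"az":0,"x":12.6,"y":26.7,"z":25.6,"hand":-0.1}]'
python3 go.py -275 13 150 0.65
```

```text
time: 1.18
eef_pos: [0.1832, -0.6497, 0.2395]
tcp_rot: [-0.44, 0.055, -0.108, 0.89]
contact_force: [0.4, 0.5, -0.6]
opening: 0.55
time: 1.6
eef_pos: [0.2891, -0.4858, 0.2126]
tcp_rot: [-0.442, 0.056, -0.11, 0.888]
contact_force: [0.8, -0.8, 0.4]
opening: 0.549
t1.60 board-frame TCP mm [-674.9  151.3  212.6]  F(bx,by,z) [-0.6 -0.9  0.4] open 0.55
rotvec tool [ 0.003 -0.006  0.001] shift now [136.3 291.2 282.1] shift in goal axes [138.3 291.8 280.5]
q [-1.33  0.35  1.64  0.29  1.73 -1.13]
time: 1.93
eef_pos: [0.3733, -0.3561, 0.1893]
tcp_rot: [-0.442, 0.056, -0.11, 0.888]
contact_force: [1.5, -0.4, -0.1]
opening: 0.55
t1.93 board-frame TCP mm [-528.8  100.6  189.3]  F(bx,by,z) [-0.  -1.5 -0.1] open 0.55
rotvec tool [ 0.003 -0.005  0.002] shift now [ 86.4 184.5 179.3] shift in goal axes [ 87.6 184.9 178.3]
q [-1.14  0.23  1.85  0.39  1.6  -0.99]
```

```bash

python3 -m inch '[{"ax":0,"ay":0,"az":0,"x":12.4,"y":26.4,"z":25.5,"hand":-0.1},{"ax":0,"ay":0,"az":0,"x":12.4,"y":26.4,"z":25.5,"hand":-0.1},{"ax":0,"ay":0,"az":0,"x":12.4,"y":26.4,"z":25.5,"hand":-0.1},{"ax":0,"ay":0,"az":0,"x":12.4,"y":26.4,"z":25.5,"hand":-0.1}]'
python3 -m inch '[{"ax":0,"ay":0,"az":0,"x":12.4,"y":26.4,"z":25.5,"hand":-0.1},{"ax":0,"ay":0,"az":0,"x":10,"y":21,"z":20,"hand":-0.1},{"ax":0,"ay":0,"az":0,"x":0,"y":0,"z":0,"hand":-0.1},{"ax":0,"ay":0,"az":0,"x":0,"y":0,"z":0,"hand":-0.1}]'
python3 go.py -275 13 32 0.65
```

```text
time: 2.27
eef_pos: [0.4564, -0.2274, 0.1668]
tcp_rot: [-0.442, 0.056, -0.11, 0.888]
contact_force: [0.2, -0.9, 0.5]
opening: 0.55
time: 2.6
eef_pos: [0.4931, -0.17, 0.1562]
tcp_rot: [-0.442, 0.055, -0.108, 0.889]
contact_force: [-0.5, 0.3, -0.1]
opening: 0.549
t2.60 board-frame TCP mm [-319.4   28.9  156.2]  F(bx,by,z) [ 0.2  0.6 -0.1] open 0.55
rotvec tool [ 0.003 -0.002 -0.002] shift now [ 16.2 125.8 -39.5] shift in goal axes [ 15.9 125.8 -39.8]
q [-0.78  0.17  1.98  0.55  1.39 -0.75]
```

```bash

python3 -m inch '[{"ax":0,"ay":0,"az":0,"x":4,"y":31.5,"z":-10,"hand":-0.1},{"ax":0,"ay":0,"az":0,"x":4,"y":31.5,"z":-10,"hand":-0.1},{"ax":0,"ay":0,"az":0,"x":4,"y":31.5,"z":-10,"hand":-0.1},{"ax":0,"ay":0,"az":0,"x":4,"y":31,"z":-10,"hand":-0.1},{"ax":0,"ay":0,"az":0,"x":0,"y":0,"z":0,"hand":-0.1}]'
python3 go.py -275 13 32 0.65
python3 - <<'E'
from h import *
a=read_camera("scene")["img"][:,:,::-1];b=read_camera("top")["img"][:,:,::-1]
o=np.hstack([cv2.resize(a[110:360,120:420],(400,333)),cv2.resize(b[110:310,220:460],(400,333))])
cv2.imwrite("pics/p1.png",np.clip(o*1.5,0,255).astype(np.uint8))
E
```

```text
time: 3.02
eef_pos: [0.5157, -0.1306, 0.0269]
tcp_rot: [-0.44, 0.06, -0.107, 0.89]
contact_force: [-0.8, 1.4, -0.7]
opening: 0.551
t3.02 board-frame TCP mm [-275.8   16.4   26.9]  F(bx,by,z) [ 1.2  1.2 -0.7] open 0.55
rotvec tool [-0.001 -0.01  -0.008] shift now [ 3.4 -3.6  3.8] shift in goal axes [ 3.4 -3.6  3.7]
q [-0.7   0.39  2.    0.63  1.16 -0.83]
```

View pics/p1.png

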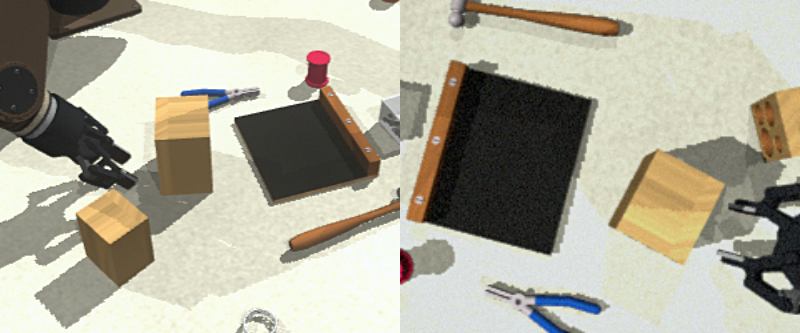

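The view matches the plan: the fingertips are low behind the block and clear of the look-alike. Now the slide along board +x.

```bash

python3 -m inch '[{"ax":0,"ay":0,"az":0,"x":0,"y":0.5,"z":7.2,"hand":-0.1},{"ax":0,"ay":0,"az":0,"x":0,"y":3.6,"z":4.8,"hand":-0.1},{"ax":0,"ay":0,"az":0,"x":0,"y":3.6,"z":4.8,"hand":-0.1},{"ax":0,"ay":0,"az":0,"x":0,"y":3.6,"z":4.8,"hand":-0.1},{"ax":0,"ay":0,"az":0,"x":0,"y":2.4,"z":3.2,"hand":-0.1}]'
python3 go.py
python3 -m inch '[{"ax":0,"ay":0,"az":0,"x":0,"y":2.4,"z":3.2,"hand":-0.1},{"ax":0,"ay":0,"az":0,"x":0,"y":2.4,"z":3.2,"hand":-0.1},{"ax":0,"ay":0,"az":0,"x":0,"y":2.4,"z":3.2,"hand":-0.1},{"ax":0,"ay":0,"az":0,"x":0,"y":2.4,"z":3.2,"hand":-0.1},{"ax":0,"ay":0,"az":0,"x":0,"y":2.4,"z":3.2,"hand":-0.1}]'
python3 go.py
python3 -m inch '[{"ax":0,"ay":0,"az":0,"x":0,"y":2.4,"z":3.2,"hand":-0.1},{"ax":0,"ay":0,"az":0,"x":0,"y":2.4,"z":3.2,"hand":-0.1},{"ax":0,"ay":0,"az":0,"x":0,"y":2.4,"z":3.2,"hand":-0.1},{"ax":0,"ay":0,"az":0,"x":0,"y":2.4,"z":3.2,"hand":-0.1},{"ax":0,"ay":0,"az":0,"x":0,"y":0,"z":0,"hand":-0.1}]'
python3 go.py -190 14 30 .65
```

```text
time: 3.53
eef_pos: [0.5265, -0.1054, 0.0375]
tcp_rot: [-0.442, 0.054, -0.109, 0.889]
contact_force: [-0.7, 0.4, 0.3]
opening: 0.547
t3.53 board-frame TCP mm [-248.7   12.    37.5]  F(bx,by,z) [0.2 0.8 0.3] open 0.55
time: 3.95
eef_pos: [0.5316, -0.0868, 0.0369]
tcp_rot: [-0.442, 0.054, -0.11, 0.888]
contact_force: [-0.0, -3.7, 2.8]
opening: 0.549
t3.95 board-frame TCP mm [-229.5   11.4   36.9]  F(bx,by,z) [-3.6 -0.9  2.8] open 0.55
time: 4.37
eef_pos: [0.5345, -0.0699, 0.0365]
tcp_rot: [-0.442, 0.055, -0.108, 0.889]
contact_force: [0.3, -1.7, 0.6]
opening: 0.551
t4.37 board-frame TCP mm [-212.4   12.6   36.5]  F(bx,by,z) [-1.6 -0.6  0.6] open 0.55
rotvec tool [ 0.001 -0.002 -0.001] shift now [-1.4 18.7 13.9] shift in goal axes [-1.4 18.7 13.9]
q [-0.58  0.35  2.03  0.68  1.12 -0.76]
```

```bash

python3 -m inch '[{"ax":0,"ay":0,"az":0,"x":0,"y":2.4,"z":3.2,"hand":-0.1},{"ax":0,"ay":0,"az":0,"x":0,"y":2.4,"z":3.2,"hand":-0.1},{"ax":0,"ay":0,"az":0,"x":0,"y":2.4,"z":3.2,"hand":-0.1},{"ax":0,"ay":0,"az":0,"x":0,"y":2.4,"z":3.2,"hand":-0.1},{"ax":0,"ay":0,"az":0,"x":0,"y":2.4,"z":3.2,"hand":-0.1}]'
python3 go.py
python3 -m inch '[{"ax":0,"ay":0,"az":0,"x":0,"y":1.2,"z":1.6,"hand":-0.1},{"ax":0,"ay":0,"az":0,"x":0,"y":0.6,"z":0.8,"hand":-0.1},{"ax":0,"ay":0,"az":0,"x":0,"y":0,"z":0,"hand":-0.1}]'
python3 go.py -180 14 30 .65
python3 - <<'E'
from h import *
import pickle
c=read_camera("scene");pickle.dump(c,open("scene2.pkl","wb"));a=c["img"][:,:,::-1]
d=read_camera("top");pickle.dump(d,open("top2.pkl","wb"));b=d["img"][:,:,::-1]
o=np.hstack([cv2.resize(a[160:280,220:340],(400,400),interpolation=2),cv2.resize(b[145:265,290:410],(400,400),interpolation=2)])
cv2.imwrite("pics/p2.png",np.clip(o*1.5,0,255).astype(np.uint8))
E
```

```text
time: 4.78
eef_pos: [0.5392, -0.0508, 0.0364]
tcp_rot: [-0.442, 0.055, -0.108, 0.889]
contact_force: [-1.4, -3.0, 1.2]
opening: 0.55
t4.78 board-frame TCP mm [-192.7   12.7   36.4]  F(bx,by,z) [-3.2  0.6  1.2] open 0.55
time: 5.03
eef_pos: [0.5399, -0.0478, 0.0364]
tcp_rot: [-0.441, 0.055, -0.108, 0.889]
contact_force: [-0.8, -1.3, 0.1]
opening: 0.553
t5.03 board-frame TCP mm [-189.6   12.8   36.4]  F(bx,by,z) [-1.4  0.5  0.1] open 0.55
rotvec tool [ 0.001 -0.003 -0.001] shift now [-1.2 10.9  3.8] shift in goal axes [-1.2 10.9  3.8]
q [-0.54  0.35  2.04  0.7   1.1  -0.74]
```

View pics/p2.png

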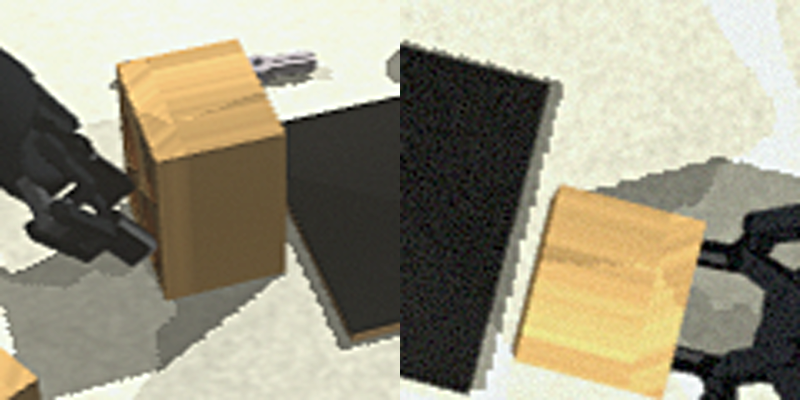

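The block is upright and square to the edge within a degree or two, with a gap of a few mm. I'll fit its pose from these corners.

```bash
cat > b2.py <<'E'
from fit import *
t=pickle.load(open("top2.pkl","rb"));s=pickle.load(open("scene2.pkl","rb"))
tp=lambda a:np.array(a)*.3+[290,145]-.35
sp=lambda a:np.array(a)*.3+[220,160]-.35
O=[(t,[(38,-46,112),(-38,-46,112),(-38,46,112),(38,46,112)],tp([(158,188),(308,222),(263,398),(117,355)])),
(s,[(-38,46,112),(38,46,112),(38,-46,112),(-38,-46,112),(-38,-46,0),(38,-46,0)],sp([(118,66),(240,42),(284,132),(160,160),(172,298),(286,270)]))]
b=np.array([.5977,.1332,1.3288]);c,q=np.cos(b[2]),np.sin(b[2])
for o in (O,O[:1],O[1:]):
    p,r=fit(o,[.56,.0,1.3]);d=p[:2]-b[:2];print(np.round([d@[c,q]*1e3,d@[-q,c]*1e3],1),np.degrees(p[2]-b[2]).round(2),np.abs(r).max().round(1))
E
python3 b2.py
```

```text
[-139.1   18.1] 0.52 2.1
[-141.4   17.6] 0.25 1.6
[-136.5   19.3] 0.3 1.4
```

```bash

python3 -m inch '[{"ax":0,"ay":0,"az":0,"x":0,"y":1.6,"z":2,"hand":-0.1},{"ax":0,"ay":0,"az":0,"x":0,"y":1.6,"z":2,"hand":-0.1},{"ax":0,"ay":0,"az":0,"x":0,"y":1.6,"z":2,"hand":-0.1},{"ax":0,"ay":0,"az":0,"x":0,"y":1.6,"z":2,"hand":-0.1}]'
python3 go.py
python3 -m inch '[{"ax":0,"ay":0,"az":0,"x":0,"y":0.6,"z":0.8,"hand":-0.1},{"ax":0,"ay":0,"az":0,"x":0,"y":0.6,"z":0.8,"hand":-0.1}]'|grep force
python3 go.py
python3 -m inch '[{"ax":0,"ay":0,"az":0,"x":0,"y":0.6,"z":0.8,"hand":-0.1},{"ax":0,"ay":0,"az":0,"x":0,"y":0.6,"z":0.8,"hand":-0.1}]'|grep force
python3 go.py
```

```text
time: 5.47
eef_pos: [0.5428, -0.0385, 0.0363]
tcp_rot: [-0.442, 0.055, -0.109, 0.889]
contact_force: [-0.7, -3.8, 0.3]
opening: 0.546
t5.47 board-frame TCP mm [-179.9   12.1   36.3]  F(bx,by,z) [-3.9 -0.2  0.3] open 0.55
contact_force: [-0.5, -3.1, 0.9]
t5.63 board-frame TCP mm [-177.8   12.2   36.4]  F(bx,by,z) [-3.2 -0.3  0.9] open 0.55
contact_force: [0.0, -3.5, 0.4]
t5.80 board-frame TCP mm [-175.9   12.2   36.4]  F(bx,by,z) [-3.3 -0.9  0.4] open 0.55
```

```bash

python3 -m inch '[{"ax":0,"ay":0,"az":0,"x":0,"y":0.6,"z":0.8,"hand":-0.1}]'>/dev/null; python3 go.py
python3 -m inch '[{"ax":0,"ay":0,"az":0,"x":0,"y":0.6,"z":0.8,"hand":-0.1}]'>/dev/null; python3 go.py
python3 -m inch '[{"ax":0,"ay":0,"az":0,"x":0,"y":0.6,"z":0.8,"hand":-0.1}]'>/dev/null; python3 go.py
```

```text
t5.88 board-frame TCP mm [-174.9   12.2   36.4]  F(bx,by,z) [-2.7 -0.6  0.1] open 0.55
t5.97 board-frame TCP mm [-173.9   12.2   36.4]  F(bx,by,z) [-2.8 -0.6  0.3] open 0.55
t6.05 board-frame TCP mm [-172.9   12.2   36.4]  F(bx,by,z) [-2.7  0.4  0.1] open 0.55
```

```bash

python3 -m inch '[{"ax":0,"ay":0,"az":0,"x":0,"y":0.6,"z":0.8,"hand":-0.1}]'>/dev/null; python3 go.py
python3 -m inch '[{"ax":0,"ay":0,"az":0,"x":0,"y":0.6,"z":0.8,"hand":-0.1}]'>/dev/null; python3 go.py
python3 -m inch '[{"ax":0,"ay":0,"az":0,"x":0,"y":0.6,"z":0.8,"hand":-0.1}]'>/dev/null; python3 go.py
```

```text
t6.13 board-frame TCP mm [-171.9   12.2   36.4]  F(bx,by,z) [-3.6 -0.3  0.3] open 0.55
t6.22 board-frame TCP mm [-171.8   12.    36.3]  F(bx,by,z) [-9.5  0.7  2.2] open 0.55
t6.30 board-frame TCP mm [-171.6   11.9   36.4]  F(bx,by,z) [-14.    3.2   4.5] open 0.55
```

Firm contact with the board edge (14 N). I'll hold there, then back off and rise for the tipping push.

```bash

python3 -m inch '[{"ax":0,"ay":0,"az":0,"x":0,"y":0,"z":0,"hand":-0.1},{"ax":0,"ay":0,"az":0,"x":0,"y":0,"z":0,"hand":-0.1},{"ax":0,"ay":0,"az":0,"x":0,"y":0,"z":0,"hand":-0.1},{"ax":0,"ay":0,"az":0,"x":0,"y":0,"z":0,"hand":-0.1}]'>/dev/null; python3 go.py
python3 -m inch '[{"ax":0,"ay":0,"az":0,"x":0,"y":-3,"z":-4,"hand":-0.1},{"ax":0,"ay":0,"az":0,"x":0,"y":-9,"z":-12,"hand":-0.1},{"ax":0,"ay":0,"az":0,"x":0,"y":-28,"z":21,"hand":-0.1},{"ax":0,"ay":0,"az":0,"x":0,"y":-28,"z":21,"hand":-0.1},{"ax":0,"ay":0,"az":0,"x":0,"y":0,"z":0,"hand":-0.1}]'>/dev/null; python3 go.py -180 16 106 .65
python3 - <<'E'
from h import *
import pickle
c=read_camera("scene");pickle.dump(c,open("scene3.pkl","wb"));a=c["img"][:,:,::-1]
d=read_camera("top");pickle.dump(d,open("top3.pkl","wb"));b=d["img"][:,:,::-1]
o=np.hstack([cv2.resize(a[160:280,220:340],(400,400),interpolation=2),cv2.resize(b[145:265,290:410],(400,400),interpolation=2)])
cv2.imwrite("pics/p3.png",np.clip(o*1.5,0,255).astype(np.uint8))
E
```

```text
t6.63 board-frame TCP mm [-171.8   12.    36.4]  F(bx,by,z) [-10.1   3.4   2.3] open 0.55
t7.05 board-frame TCP mm [-190.6    8.3  112.7]  F(bx,by,z) [-0.5 -1.6  0.1] open 0.55
rotvec tool [0.001 0.003 0.009] shift now [-7.7 11.6  4.4] shift in goal axes [-7.7 11.7  4.4]
q [-0.54  0.22  2.02  0.67  1.2  -0.65]
```

View pics/p3.png

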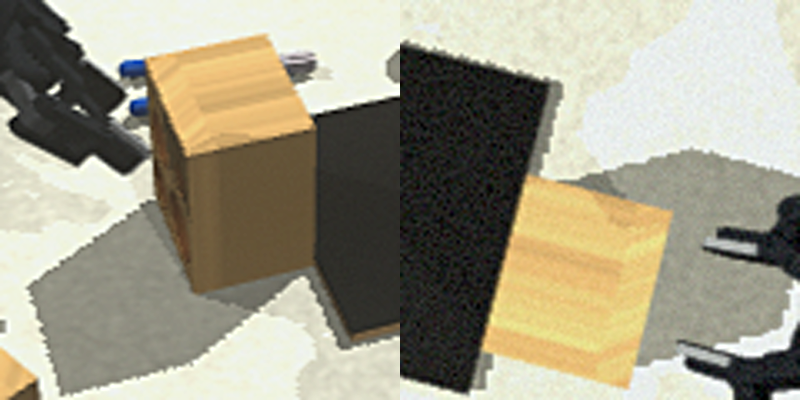

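The block stands square against the edge. Now push near its top.

```bash

python3 -m inch '[{"ax":0,"ay":0,"az":0,"x":-6,"y":9,"z":5,"hand":-0.1},{"ax":0,"ay":0,"az":0,"x":0,"y":1.8,"z":2.4,"hand":-0.1},{"ax":0,"ay":0,"az":0,"x":0,"y":1.8,"z":2.4,"hand":-0.1},{"ax":0,"ay":0,"az":0,"x":0,"y":1.8,"z":2.4,"hand":-0.1}]'>/dev/null; python3 go.py
python3 -m inch '[{"ax":0,"ay":0,"az":0,"x":0,"y":1.8,"z":2.4,"hand":-0.1},{"ax":0,"ay":0,"az":0,"x":0,"y":1.8,"z":2.4,"hand":-0.1},{"ax":0,"ay":0,"az":0,"x":0,"y":1.8,"z":2.4,"hand":-0.1}]'>/dev/null; python3 go.py
```

```text
t7.48 board-frame TCP mm [-171.1   19.4  100.9]  F(bx,by,z) [-5.2  1.3  2.4] open 0.55
t7.73 board-frame TCP mm [-163.1   17.4  102.9]  F(bx,by,z) [-3.8  2.1  4.8] open 0.55
```

```bash

python3 -m inch '[{"ax":0,"ay":0,"az":0,"x":0,"y":1.6,"z":3.8,"hand":-0.1},{"ax":0,"ay":0,"az":0,"x":0,"y":1.6,"z":3.8,"hand":-0.1},{"ax":0,"ay":0,"az":0,"x":0,"y":1.6,"z":3.8,"hand":-0.1},{"ax":0,"ay":0,"az":0,"x":0,"y":1.6,"z":3.8,"hand":-0.1}]'>/dev/null; python3 go.py
python3 -m inch '[{"ax":0,"ay":0,"az":0,"x":0,"y":1.6,"z":3.8,"hand":-0.1},{"ax":0,"ay":0,"az":0,"x":0,"y":1.6,"z":3.8,"hand":-0.1},{"ax":0,"ay":0,"az":0,"x":0,"y":1.6,"z":3.8,"hand":-0.1},{"ax":0,"ay":0,"az":0,"x":0,"y":1.6,"z":3.8,"hand":-0.1}]'>/dev/null; python3 go.py
```

```text
t8.07 board-frame TCP mm [-147.1   16.7  107.9]  F(bx,by,z) [-4.8  1.4  6.3] open 0.55
t8.40 board-frame TCP mm [-130.6   16.5  112.3]  F(bx,by,z) [-3.1  0.7  8.2] open 0.55
```

```bash

python3 -m inch '[{"ax":0,"ay":0,"az":0,"x":0,"y":0.8,"z":4.4,"hand":-0.1},{"ax":0,"ay":0,"az":0,"x":0,"y":0.8,"z":4.4,"hand":-0.1},{"ax":0,"ay":0,"az":0,"x":0,"y":0.8,"z":4.4,"hand":-0.1}]'>/dev/null; python3 go.py
python3 -m inch '[{"ax":0,"ay":0,"az":0,"x":0,"y":0.8,"z":4.4,"hand":-0.1},{"ax":0,"ay":0,"az":0,"x":0,"y":0.8,"z":4.4,"hand":-0.1}]'>/dev/null; python3 go.py
python3 -m inch '[{"ax":0,"ay":0,"az":0,"x":0,"y":0.8,"z":4.4,"hand":-0.1},{"ax":0,"ay":0,"az":0,"x":0,"y":0.8,"z":4.4,"hand":-0.1}]'>/dev/null; python3 go.py
```

```text
t8.65 board-frame TCP mm [-118.4   18.1  116.3]  F(bx,by,z) [ 0.  -0.8 -0.3] open 0.55
t8.82 board-frame TCP mm [-110.3   18.4  120.1]  F(bx,by,z) [-0.1 -0.1  0.7] open 0.55
t8.98 board-frame TCP mm [-102.4   18.2  124.5]  F(bx,by,z) [0.8 0.1 0.5] open 0.55
```

```bash

python3 -m inch '[{"ax":0,"ay":0,"az":0,"x":0,"y":-21,"z":-20,"hand":-0.1},{"ax":0,"ay":0,"az":0,"x":0,"y":-18,"z":-24,"hand":-0.1},{"ax":0,"ay":0,"az":0,"x":0,"y":0,"z":0,"hand":-0.1},{"ax":0,"ay":0,"az":0,"x":0,"y":0,"z":0,"hand":-0.1}]'>/dev/null; python3 go.py -150 16 48 .65
python3 - <<'E'
from h import *
import pickle
c=read_camera("scene");pickle.dump(c,open("scene4.pkl","wb"));a=c["img"][:,:,::-1]
d=read_camera("top");pickle.dump(d,open("top4.pkl","wb"));b=d["img"][:,:,::-1]
o=np.hstack([cv2.resize(a[150:290,270:410],(400,400),interpolation=2),cv2.resize(b[140:280,220:360],(400,400),interpolation=2)])
cv2.imwrite("pics/p4.png",np.clip(o*1.5,0,255).astype(np.uint8))
E
```

```text
t9.32 board-frame TCP mm [-162.3   17.6  129.3]  F(bx,by,z) [-0.  -0.3 -0.5] open 0.55
rotvec tool [ 0.002 -0.004  0.002] shift now [  1.6  72.2 -39.3] shift in goal axes [  1.6  72.2 -39.4]
q [-0.5   0.17  2.04  0.68  1.21 -0.59]
```

View pics/p4.png

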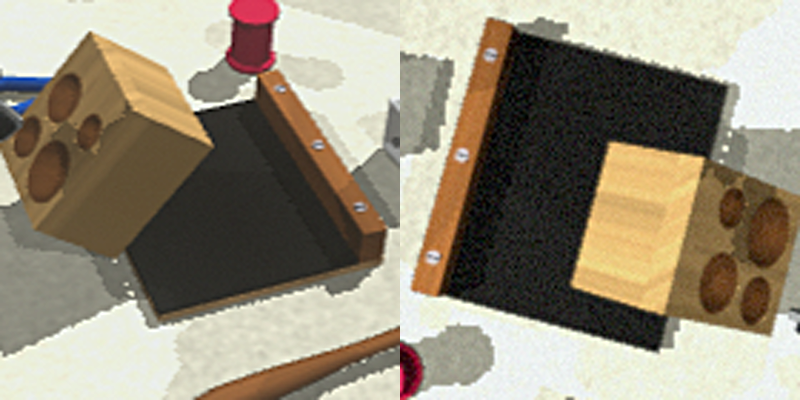

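The block hasn't fallen: it leans at about 45 degrees with its toe on the table and its face on the board edge. The hollows in the top view are at about (740,250). I'll push the top further.

```bash

python3 -m inch '[{"ax":0,"ay":0,"az":0,"x":0,"y":20,"z":21,"hand":-0.1},{"ax":0,"ay":0,"az":0,"x":0,"y":18,"z":19,"hand":-0.1},{"ax":0,"ay":0,"az":0,"x":0,"y":0,"z":0,"hand":-0.1}]'>/dev/null; python3 go.py
python3 -m inch '[{"ax":0,"ay":0,"az":0,"x":0,"y":1.8,"z":2.4,"hand":-0.1},{"ax":0,"ay":0,"az":0,"x":0,"y":1.8,"z":2.4,"hand":-0.1},{"ax":0,"ay":0,"az":0,"x":0,"y":1.8,"z":2.4,"hand":-0.1}]'>/dev/null; python3 go.py
python3 -m inch '[{"ax":0,"ay":0,"az":0,"x":0,"y":1.8,"z":2.4,"hand":-0.1},{"ax":0,"ay":0,"az":0,"x":0,"y":1.8,"z":2.4,"hand":-0.1},{"ax":0,"ay":0,"az":0,"x":0,"y":1.8,"z":2.4,"hand":-0.1}]'>/dev/null; python3 go.py
python3 -m inch '[{"ax":0,"ay":0,"az":0,"x":0,"y":1.8,"z":2.4,"hand":-0.1},{"ax":0,"ay":0,"az":0,"x":0,"y":1.8,"z":2.4,"hand":-0.1}]'>/dev/null; python3 go.py
```

```text
t9.67 board-frame TCP mm [-102.8   19.7  122.2]  F(bx,by,z) [0.1 0.5 0.4] open 0.55
t9.92 board-frame TCP mm [-97.7  17.8 123.1]  F(bx,by,z) [-0.1  0.7  0.3] open 0.55
t10.17 board-frame TCP mm [-88.9  17.7 123.1]  F(bx,by,z) [ 0.5  0.5 -0.2] open 0.55
t10.33 board-frame TCP mm [-82.7  17.8 123. ]  F(bx,by,z) [0.7 0.8 0.6] open 0.55
```

```bash

python3 - <<'E'
from h import *
import pickle
c=read_camera("scene");pickle.dump(c,open("scene5.pkl","wb"));a=c["img"][:,:,::-1]
d=read_camera("top");pickle.dump(d,open("top5.pkl","wb"));b=d["img"][:,:,::-1]
o=np.hstack([cv2.resize(a[150:290,270:410],(400,400),interpolation=2),cv2.resize(b[140:280,220:360],(400,400),interpolation=2)])
cv2.imwrite("pics/p5.png",np.clip(o*1.5,0,255).astype(np.uint8))
E
```

```text
(no output)
```

View pics/p5.png

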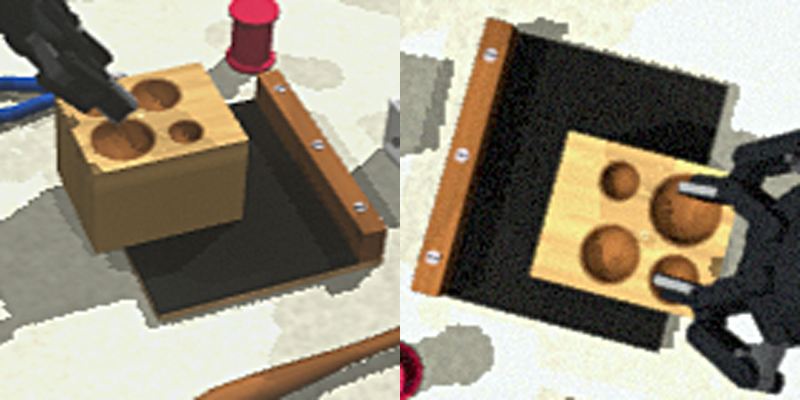

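The block has gone over and now lies on the rubber with its hollows up. Its head edge in the top crop runs (570,130)–(530,275).

```bash

python3 - <<'E'
from h import *
import pickle
t=pickle.load(open("top5.pkl","rb"));s=pickle.load(open("scene5.pkl","rb"))
b=np.array([.5977,.1332,1.3288]);c,q=np.cos(b[2]),np.sin(b[2])
def f(cam,u,v,off):
    p=ray(cam,u*.35+off[0]-.3,v*.35+off[1]-.3,.086)[:2]-b[:2];return np.round([p@[c,q]*1e3,p@[-q,c]*1e3],1)
for u,v in((170,130),(130,275)):print(f(t,u,v,(220,140)))
for u,v in((202,63),(247,140),(83,170),(56,105)):print(f(s,u,v,(270,150)))
E
python3 -m inch '[{"ax":0,"ay":0,"az":0,"x":0,"y":-21,"z":-25,"hand":-0.1},{"ax":0,"ay":0,"az":0,"x":0,"y":-24,"z":-31,"hand":-0.1},{"ax":0,"ay":0,"az":0,"x":0,"y":0,"z":0,"hand":-0.1},{"ax":0,"ay":0,"az":0,"x":0,"y":0,"z":0,"hand":-0.1}]'>/dev/null; python3 go.py -145 16 45 .65
```

```text
[  2.9 -29.1]
[ 3.  63.3]
[ 7.1 62.3]
[  4.9 -28.1]
[-111.7  -21.2]
[-108.7   50.2]
t10.77 board-frame TCP mm [-156.2   17.3  125.3]  F(bx,by,z) [ 0.3 -1.1 -0.4] open 0.55
rotvec tool [ 0.002 -0.005  0.003] shift now [  1.3  70.8 -39.5] shift in goal axes [  1.3  70.8 -39.7]
q [-0.48  0.17  2.04  0.68  1.2  -0.58]
```

```bash

python3 -m inch '[{"ax":0,"ay":0,"az":0,"x":0,"y":25,"z":-13,"hand":-0.1},{"ax":0,"ay":0,"az":0,"x":0,"y":25,"z":-13,"hand":-0.1},{"ax":0,"ay":0,"az":0,"x":0,"y":24,"z":-13,"hand":-0.1},{"ax":0,"ay":0,"az":0,"x":0,"y":0,"z":0,"hand":-0.1}]'>/dev/null; python3 go.py
python3 -m inch '[{"ax":0,"ay":0,"az":0,"x":0,"y":2.4,"z":3.2,"hand":-0.1},{"ax":0,"ay":0,"az":0,"x":0,"y":2.4,"z":3.2,"hand":-0.1},{"ax":0,"ay":0,"az":0,"x":0,"y":2.4,"z":3.2,"hand":-0.1},{"ax":0,"ay":0,"az":0,"x":0,"y":2.4,"z":3.2,"hand":-0.1}]'>/dev/null; python3 go.py -119 17 42 .65
```

```text
t11.10 board-frame TCP mm [-139.1   22.6   37.5]  F(bx,by,z) [ 0.4  0.8 -0.1] open 0.56
t11.43 board-frame TCP mm [-124.6   16.7   44.6]  F(bx,by,z) [-0.5 -0.1  0.7] open 0.55
rotvec tool [ 0.002 -0.     0.003] shift now [-0.3  5.5  2.9] shift in goal axes [-0.3  5.5  2.9]
q [-0.43  0.32  2.06  0.76  1.05 -0.67]
```

```bash

python3 -m inch '[{"ax":0,"ay":0,"az":0,"x":0,"y":1.8,"z":2.4,"hand":-0.1},{"ax":0,"ay":0,"az":0,"x":0,"y":1.8,"z":2.4,"hand":-0.1},{"ax":0,"ay":0,"az":0,"x":0,"y":1.8,"z":2.4,"hand":-0.1},{"ax":0,"ay":0,"az":0,"x":0,"y":1.8,"z":2.4,"hand":-0.1}]'>/dev/null; python3 go.py
python3 -m inch '[{"ax":0,"ay":0,"az":0,"x":0,"y":1.8,"z":2.4,"hand":-0.1},{"ax":0,"ay":0,"az":0,"x":0,"y":1.8,"z":2.4,"hand":-0.1},{"ax":0,"ay":0,"az":0,"x":0,"y":1.8,"z":2.4,"hand":-0.1},{"ax":0,"ay":0,"az":0,"x":0,"y":1.8,"z":2.4,"hand":-0.1}]'>/dev/null; python3 go.py
python3 -m inch '[{"ax":0,"ay":0,"az":0,"x":0,"y":1.8,"z":2.4,"hand":-0.1},{"ax":0,"ay":0,"az":0,"x":0,"y":1.8,"z":2.4,"hand":-0.1},{"ax":0,"ay":0,"az":0,"x":0,"y":1.8,"z":2.4,"hand":-0.1},{"ax":0,"ay":0,"az":0,"x":0,"y":1.8,"z":2.4,"hand":-0.1}]'>/dev/null; python3 go.py
```

```text
t11.77 board-frame TCP mm [-113.7   16.8   43.8]  F(bx,by,z) [-5.3  0.8  4.3] open 0.55
t12.10 board-frame TCP mm [-101.8   16.5   43.8]  F(bx,by,z) [-5.8 -0.5  3.4] open 0.55
t12.43 board-frame TCP mm [-89.8  16.6  43.8]  F(bx,by,z) [-4.5 -0.2  4.1] open 0.55
```

```bash

python3 -m inch '[{"ax":0,"ay":0,"az":0,"x":0,"y":1.8,"z":2.4,"hand":-0.1},{"ax":0,"ay":0,"az":0,"x":0,"y":1.8,"z":2.4,"hand":-0.1},{"ax":0,"ay":0,"az":0,"x":0,"y":1.8,"z":2.4,"hand":-0.1},{"ax":0,"ay":0,"az":0,"x":0,"y":1.8,"z":2.4,"hand":-0.1},{"ax":0,"ay":0,"az":0,"x":0,"y":1.8,"z":2.4,"hand":-0.1}]'>/dev/null; python3 go.py
python3 -m inch '[{"ax":0,"ay":0,"az":0,"x":0,"y":1.2,"z":1.6,"hand":-0.1},{"ax":0,"ay":0,"az":0,"x":0,"y":0.6,"z":0.8,"hand":-0.1}]'>/dev/null; python3 go.py
python3 -m inch '[{"ax":0,"ay":0,"az":0,"x":0,"y":0.6,"z":0.8,"hand":-0.1},{"ax":0,"ay":0,"az":0,"x":0,"y":0.6,"z":0.8,"hand":-0.1}]'>/dev/null; python3 go.py
python3 -m inch '[{"ax":0,"ay":0,"az":0,"x":0,"y":0.6,"z":0.8,"hand":-0.1},{"ax":0,"ay":0,"az":0,"x":0,"y":0.6,"z":0.8,"hand":-0.1}]'>/dev/null; python3 go.py
```

```text
t12.85 board-frame TCP mm [-74.7  16.6  43.8]  F(bx,by,z) [-4.9 -0.   3.7] open 0.55
t13.02 board-frame TCP mm [-71.4  16.8  43.7]  F(bx,by,z) [-6.2 -0.4  4.8] open 0.55
t13.18 board-frame TCP mm [-69.6  16.8  43.7]  F(bx,by,z) [-5.9 -1.   4.9] open 0.55
t13.35 board-frame TCP mm [-67.6  16.8  43.7]  F(bx,by,z) [-5.8  0.3  3.9] open 0.55
```

```bash

python3 -m inch '[{"ax":0,"ay":0,"az":0,"x":0,"y":0.6,"z":0.8,"hand":-0.1},{"ax":0,"ay":0,"az":0,"x":0,"y":0.6,"z":0.8,"hand":-0.1}]'>/dev/null; python3 go.py
python3 -m inch '[{"ax":0,"ay":0,"az":0,"x":0,"y":0.6,"z":0.8,"hand":-0.1},{"ax":0,"ay":0,"az":0,"x":0,"y":0.6,"z":0.8,"hand":-0.1}]'>/dev/null; python3 go.py
python3 -m inch '[{"ax":0,"ay":0,"az":0,"x":0,"y":0.6,"z":0.8,"hand":-0.1}]'>/dev/null; python3 go.py
```

```text
t13.52 board-frame TCP mm [-65.6  16.8  43.7]  F(bx,by,z) [-6.  -0.4  4.5] open 0.55
t13.68 board-frame TCP mm [-63.6  16.8  43.8]  F(bx,by,z) [-5.8  0.2  4.7] open 0.55
t13.77 board-frame TCP mm [-62.6  16.8  43.7]  F(bx,by,z) [-6.2 -0.8  4.7] open 0.55
```

```bash

python3 -m inch '[{"ax":0,"ay":0,"az":0,"x":0,"y":0.6,"z":0.8,"hand":-0.1}]'>/dev/null; python3 go.py
python3 -m inch '[{"ax":0,"ay":0,"az":0,"x":0,"y":0.6,"z":0.8,"hand":-0.1}]'>/dev/null; python3 go.py
python3 -m inch '[{"ax":0,"ay":0,"az":0,"x":0,"y":0.6,"z":0.8,"hand":-0.1}]'>/dev/null; python3 go.py
```

```text
t13.85 board-frame TCP mm [-61.6  16.8  43.8]  F(bx,by,z) [-6.  -0.7  4.9] open 0.55
t13.93 board-frame TCP mm [-60.6  16.8  43.7]  F(bx,by,z) [-6.6  0.6  4.6] open 0.55
t14.02 board-frame TCP mm [-59.6  16.8  43.8]  F(bx,by,z) [-6.3  0.   3.6] open 0.55
```

```bash

python3 -m inch '[{"ax":0,"ay":0,"az":0,"x":0,"y":0.6,"z":0.8,"hand":-0.1}]'>/dev/null; python3 go.py
python3 -m inch '[{"ax":0,"ay":0,"az":0,"x":0,"y":0.6,"z":0.8,"hand":-0.1}]'>/dev/null; python3 go.py
```

```text
t14.10 board-frame TCP mm [-58.6  16.8  43.7]  F(bx,by,z) [-5.8 -0.5  4.3] open 0.55
t14.18 board-frame TCP mm [-57.9  16.8  43.7]  F(bx,by,z) [-12.1   0.9   7.6] open 0.55
```

```bash

python3 -m inch '[{"ax":0,"ay":0,"az":0,"x":0,"y":0.3,"z":0.4,"hand":-0.1},{"ax":0,"ay":0,"az":0,"x":0,"y":0,"z":0,"hand":-0.1}]'>/dev/null; python3 go.py
python3 -m inch '[{"ax":0,"ay":0,"az":0,"x":0,"y":0.15,"z":0.2,"hand":-0.1}]'>/dev/null; python3 go.py
```

```text
t14.35 board-frame TCP mm [-57.8  16.7  43.8]  F(bx,by,z) [-10.1   1.    6.2] open 0.55
t14.43 board-frame TCP mm [-57.8  16.7  43.8]  F(bx,by,z) [-11.1   1.1   7. ] open 0.55
```

```bash

python3 -m inch '[{"ax":0,"ay":0,"az":0,"x":0,"y":0.3,"z":0.4,"hand":-0.1}]'>/dev/null; python3 go.py
python3 -m inch '[{"ax":0,"ay":0,"az":0,"x":0,"y":0.3,"z":0.4,"hand":-0.1}]'>/dev/null; python3 go.py
python3 -m inch '[{"ax":0,"ay":0,"az":0,"x":0,"y":0,"z":0,"hand":-0.1}]'>/dev/null; python3 go.py
```

```text
t14.52 board-frame TCP mm [-57.7  16.5  43.8]  F(bx,by,z) [-14.4   1.6   8.1] open 0.55
t14.60 board-frame TCP mm [-57.6  16.4  43.8]  F(bx,by,z) [-17.3   2.7   8.9] open 0.55
t14.68 board-frame TCP mm [-57.7  16.4  43.8]  F(bx,by,z) [-15.5   2.9   7. ] open 0.55
```

```bash

python3 -m inch '[{"ax":0,"ay":0,"az":0,"x":0,"y":0.2,"z":0.3,"hand":-0.1}]'>/dev/null; python3 go.py
python3 -m inch '[{"ax":0,"ay":0,"az":0,"x":0,"y":0.15,"z":0.2,"hand":-0.1}]'>/dev/null; python3 go.py
python3 -m inch '[{"ax":0,"ay":0,"az":0,"x":0,"y":0.12,"z":0.15,"hand":-0.1},{"ax":0,"ay":0,"az":0,"x":0,"y":0,"z":0,"hand":-0.1}]'>/dev/null; python3 go.py
```

```text
t14.77 board-frame TCP mm [-57.6  16.4  43.8]  F(bx,by,z) [-17.2   2.3  10.1] open 0.55
t14.85 board-frame TCP mm [-57.6  16.4  43.8]  F(bx,by,z) [-18.3   2.9   9.8] open 0.55
t15.02 board-frame TCP mm [-57.6  16.4  43.8]  F(bx,by,z) [-19.1   3.2   9. ] open 0.55
```

```bash

python3 -m inch '[{"ax":0,"ay":0,"az":0,"x":0,"y":0,"z":0,"hand":-0.1},{"ax":0,"ay":0,"az":0,"x":0,"y":0,"z":0,"hand":-0.1}]'>/dev/null; python3 go.py
python3 -m inch '[{"ax":0,"ay":0,"az":0,"x":0,"y":-0.9,"z":-1.2,"hand":-0.1},{"ax":0,"ay":0,"az":0,"x":0,"y":-1.8,"z":-2.4,"hand":-0.1},{"ax":0,"ay":0,"az":0,"x":0,"y":-12,"z":-16,"hand":-0.1},{"ax":0,"ay":0,"az":0,"x":0,"y":-24,"z":-32,"hand":-0.1},{"ax":0,"ay":0,"az":0,"x":0,"y":-32,"z":12,"hand":-0.1}]'>/dev/null; python3 go.py
python3 -m inch '[{"ax":0,"ay":0,"az":0,"x":0,"y":-36,"z":-10,"hand":-0.1},{"ax":0,"ay":0,"az":0,"x":0,"y":-36,"z":-10,"hand":-0.1},{"ax":0,"ay":0,"az":0,"x":0,"y":0,"z":0,"hand":-0.1}]'>/dev/null; python3 go.py
python3 - <<'E'
from h import *
import pickle
c=read_camera("scene");pickle.dump(c,open("scene6.pkl","wb"));a=c["img"][:,:,::-1]
d=read_camera("top");pickle.dump(d,open("top6.pkl","wb"));b=d["img"][:,:,::-1]
o=np.hstack([cv2.resize(a[150:290,270:410],(400,400),interpolation=2),cv2.resize(b[140:280,220:360],(400,400),interpolation=2)])
o=np.vstack([o,np.hstack([cv2.resize(a,(400,250)),cv2.resize(b,(400,250))])])[:600]
cv2.imwrite("pics/p6.png",np.clip(o*1.5,0,255).astype(np.uint8))
E
```

```text
t15.18 board-frame TCP mm [-57.6  16.4  43.7]  F(bx,by,z) [-18.4   3.5   9.5] open 0.55
t15.60 board-frame TCP mm [-130.6   22.6   69.5]  F(bx,by,z) [-0.4  0.6  0.4] open 0.55
t15.85 board-frame TCP mm [-191.8   14.7  125.3]  F(bx,by,z) [-0.4 -1.9  1.7] open 0.55
```

View pics/p6.png

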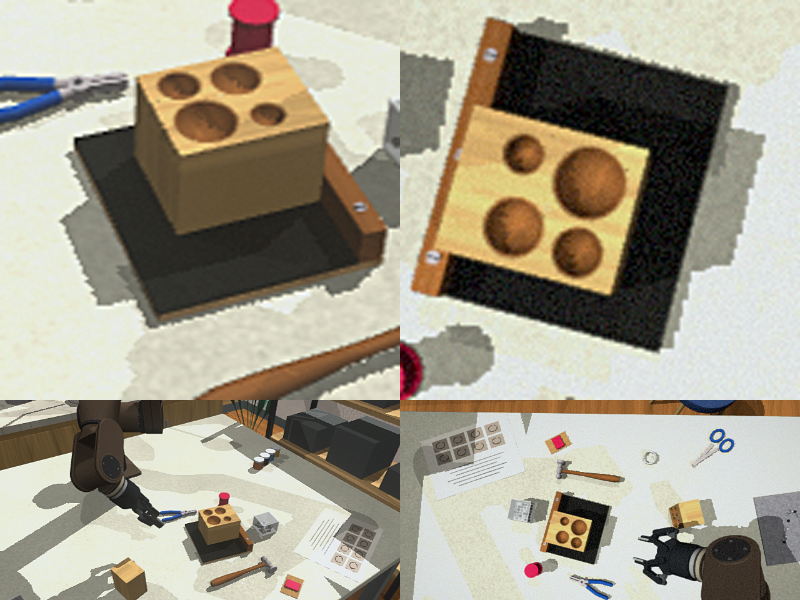

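The block lies on the board with its hollows up and its end against the fence. Nothing else looks disturbed, and the arm is clear. One numeric check, then I'll hand in.

```bash

python3 - <<'E'
from h import *
import pickle
t=pickle.load(open("top6.pkl","rb"));t0=pickle.load(open("top0.pkl","rb"))
b=np.array([.5977,.1332,1.3288]);c,q=np.cos(b[2]),np.sin(b[2])
P=[]
for u,v in((75,105),(35,250),(250,150),(210,295)):
    p=ray(t,u*.35+219.7,v*.35+139.7,.086)[:2]-b[:2];P.append([p@[c,q]*1e3,p@[-q,c]*1e3])
P=np.array(P);print(P.round(1).tolist(),"yaw deg",np.degrees(np.arctan2(*(P[2:].mean(0)-0*P[2:].mean(0)-P[:2].mean(0))[::-1])).round(1))
for n,(x0,x1,y0,y1) in dict(hammer=(240,360,90,135),box=(168,218,152,200),spool=(195,230,255,288),pliers=(268,348,275,322),board=(222,245,140,160)).items():
    A=cv2.cvtColor(t0["img"],7)[y0:y1,x0:x1].astype(np.float32);B=cv2.cvtColor(t["img"],7)[y0:y1,x0:x1].astype(np.float32)
    print(n,np.round(cv2.phaseCorrelate(A,B),2) if 0 else cv2.phaseCorrelate(A,B))
E
```

```text
[[64.1, -29.2], [63.4, 63.5], [-48.2, -29.7], [-47.5, 62.6]] yaw deg -179.6
hammer ((-0.10202226626012845, 0.36404838512958193), 0.8610618497707225)
box ((0.020650603847027327, 0.08502440473355222), 0.8829279957214992)
spool ((-0.08577492805285303, 0.03217832456208569), 0.9963259557147085)
pliers ((0.029414100933976783, -0.08402661652744214), 1.025464760015408)
board ((0.1487687792711796, 0.11551285841946068), 0.9610225439071656)
```

```bash
python3 -c "
from plant import sign_off
print(sign_off())"
```

```text
the job is handed in; nothing more can be done
None
```

I slid the block square against the board's low edge, tipped it onto the rubber with its hollows up, and pushed it along until its end met the fence. I then pressed it home, backed the arm clear, and handed the job in at about 16 s of the 72 allowed. The hand-in gives no verdict.

- **Final position:** the head reads 63–64 mm in the board frame, against the fence face at 65. That is above the 62.5 mm minimum, but only by about the roughly 2 mm camera error. The firm stop against the fence supports it being home. The block is square within about 0.5° and sits about 17 mm off the board's centre line, inside the 49 mm limit. I judged it flat by eye, without measuring.
- **Forces:** the final press was about 17 to 21 N in total for about 0.6 s. The highest reading at any point was about 21 N, but I only read force at the end of each move, so a brief peak in between would not show.
- **Tipping:** the block did not fall at once. It still leaned at about 45° in the picture taken after the first push, so I went back with the fingers. It then went over with no force readable on them.
- **Surroundings:** the hammer, bead box, spool, pliers and board shifted by less than 0.4 pixel in the top view, under 1 mm.

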